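# Set a sun-study turntable to 60 degrees and clamp it

## Robot

A 6-joint arm with a two-finger parallel gripper is mounted at the origin on the work surface. World frame = base frame: x ahead of the robot, y to its left, z up, the work surface at z = 0. Lengths are in mm, angles in rad, forces in N, time in s.
With the tool pointing down it reaches from about 300 to 850 mm from the base axis. Payload 4.2 kg.
Tool frame: the origin (TCP) lies midway between the tips of the shut fingers; the grasp point (between the pads) lies 19 mm behind it; z points along the fingers, x is the direction in which the jaws open and shut, and the axes are right-handed (so a half turn about z gives the same grasp; the last joint's range is limited). The gripper opens to 91 mm and grips with 3 to 60 N. Pads are 32 mm wide; open, the fingers measure 118 mm over their backs; the gripper's body (76 mm by 178 mm) begins 60 mm behind the grasp point.
Start: joints at [-1.206, 0.32, 1.565, -0, 1.257, -0.02], TCP at [215.844, -532.968, 213.976] pointing down, gripper open.
Joint ranges: [-3.11, 3.11], [-0.84, 2.01], [0.21, 2.61], [-1.34, 4.49], [0.05, 2.63], [-2.56, 2.56]. Speed limits (rad/s): [2.57, 2.57, 3.14, 3.14, 3.14, 3.14].

## Interface

Orientations are given as a 3x3 rotation matrix whose columns are the frame's x, y, z axes.
In Python, from cell import r gives the robot as it stands.
- The arm moves only by the tool carry_out, never from a script. Its argument "series" is a list of rows, each an object of numbers: "tx", "ty", "tz": the shift along the tool's x, y, z in mm; "rx", "ry", "rz": the turn, a rotation vector about the tool's x, y, z in degrees; "fingers": the finger opening in mm, from 0 to 91.2. A call has 1 to 20 rows; each row is the pose to reach, as a shift and turn from the pose commanded when the call began, along the tool's axes at that moment; what a row does not reach only later rows make up. A row lasts 1/8 s, in which the tool goes at most 62.5 mm and 10.7 degrees, less where a joint would pass 70% of its speed; a pose out of reach is approached as far as the arm can. A call with a gripper value outside its range is refused whole. The fingers move at their own pace and stop on an object; "grip_force" is the grip in N (left out, the last holds). Time passes only in rows, so rows that repeat a pose let the fingers close. It gives the time, the measured TCP pose, the force and the opening at its end, in the units of the state.
- r.sense(): the state, without advancing time (a new reading comes with each control period).
- r.grab_frame(name): name is "scene" or "top"; returns the picture (480x640x3 uint8, red, green, blue); there is no depth.
- r.calibration(name): a dict with "mtx" (3x3 intrinsics, pixels), "extrinsics" (4x4, takes a point from camera to world coordinates). Camera axes: x right, y down, z forward; pixel columns grow to the right and rows downward; lengths in mm; the calibration is good to about 2 mm. A picture is of the moment at which its call begins. calibration takes no time and is no camera call.
- r.close_job(): hands the job in, once; it reports no verdict.
Trained networks look in the newest picture that a camera, given by its name, has taken for a name from the list of things; names that differ only in an ending like _2 or _b are one class to them, and where a whole thing is asked for, a point or a joint stands for the part that bears it (a point fixed in the world has none). Each returns a list of dicts, best first, with "score" (0 to 1); they miss things now and then, are a little off and sometimes report something else, mostly with a low value. They report only what shows in the picture. A call takes as long as a camera call.
- r.outline_of(thing, camera): "mask" (480x640 bool, what is visible of it) and "box" ([left, top, right, bottom] in pixels, round what is visible of it).
The state is a dict: "time_s": time; "joints": joint angles; "qvel": joint speeds; "joint_efforts": joint torques, N m; "tool_pos": TCP position; "orientation": TCP orientation; "force": force on the tool from outside, world axes, zero at the start; "torque": the same for the moment, N m; "opening": finger opening in mm.
Only numpy, scipy, OpenCV 4.12 (cv2) and the standard library are available. Lean on these libraries where they do the work, as an engineer would, in place of code of your own. Each camera call takes 0.05 s, during which the arm holds its last target.

## Task

Turn the model turntable by its slab tower until its scale reads 60 degrees at the index line (ticks every 10 degrees, counted anticlockwise from the wedge-shaped zero mark), then flip the clamp lever over its high point until it snaps fully closed. Set the angle while the clamp is still open, let go of everything at the end, and leave the other things on the desk where they are.

Things in the scene. Friction and masses are not known exactly. Their poses are not given: they have to be found in the camera images.
- dial_center (a point): Centre of the turntable disc, on its top face, 40 mm above the desk. The axes are those of the turntable's fixed base and do not turn with the disc: z up, the index line lies to +y, the clamp lever to +x. The base is an aluminium plate 210 x 210 x 26 mm screwed to the desk; the white disc on it is 176 mm across and turns about the vertical through this point. Black ticks along its rim every 10 degrees, longer ones every 30 degrees.
- index_line (a point): The index line: a black line on a small white block (22 mm wide, top 40 mm above the desk) on the base beside the disc's rim, 97 mm from the centre to the base's +y.
- zero_mark (a point): The scale's zero: a solid black wedge, its point outward, on the disc's rim 86 mm from the centre; it turns with the disc. Reading 60 puts it 60 degrees clockwise (seen from above) of the index line.
- tower (a point): Centre of the slab tower fixed on the middle of the disc, 75 mm above the desk: an off-white block 90 mm long (own x) x 26 mm thick (own y) x 70 mm tall, foot 40 mm and top 110 mm above the desk, with a 6 mm high roof box. It is the grip for turning the disc; the low plates round its foot rise 6 mm above the disc. At reading 0 its long side lies along the base's x; it turns with the disc. It can be taken from above by its long faces at either way round.
- dial (a joint): Reading of the scale at the index line, rad (60 degrees = 1.047). Grows as the disc turns clockwise seen from above. Stops at -2.1 and 2.1. It starts 100 to 170 degrees below 60, more than one grasp's turn, so it needs regrasping. Friction of about 0.15 N m holds it where it is left, with the clamp open or closed.
- lever_pivot (a point): Pivot of the clamp lever: on the base, 125 mm from the disc's centre to the base's +x, 50 mm above the desk; axes as the base's. The lever swings in the upright plane along the base's y.
- lever_ball (a point): Centre of the black ball (26 mm across) at the end of the steel clamp lever, 90 mm from the pivot; the lever's rod is 14 mm thick. Push the ball from its +y side along its rising arc: a finger that only moves level can jam on the ball by friction.
- lever (a joint): Clamp lever, rad: 0 = open (leans 0.65 rad from upright to the base's +y), 0.65 = upright, 0.85 = high point of its spring, 2.05 = fully closed (1.4 rad past upright to the base's -y, nearly level). The spring pushes it away from the high point to either stop, at the ball with about 5 N when open and 7 N when closed; short of the high point it falls back open, past it it snaps closed.
- tumbler_mid (a point): Middle of a glass tumbler, 72 mm across, 95 mm tall; loose, leave alone.
- house_model_mid (a point): Middle of a small off-white house model on an 80 x 60 mm board, 53 mm tall; loose, leave alone.
- row_model_mid (a point): Middle of an off-white model of four row houses on a 110 x 50 mm board, 30 mm tall; loose, leave alone.
- tape_roll_mid (a point): Middle of a lying cardboard tape roll, 90 mm across, 24 mm tall; loose, leave alone.
- scale_rule_mid (a point): Middle of a wooden scale rule, 190 x 24 x 12 mm; loose, leave alone.
- sanding_block_mid (a point): Middle of a cork sanding block, 90 x 50 x 30 mm; loose, leave alone.

How it is judged:
By the outcome, as a careful person would: the job done as asked, in the order asked, and still so for the second after the job is handed in, with the robot touching nothing.
It also fails if it takes over 72 s, if anything falls off the work surface, if the arm or the gripper's body presses on something with over 40 N, if the wrist force passes 120 N, or if a joint passes its speed limit or range.

## Working session

There is one attempt and no reset: what is moved stays moved. The work goes in short steps, Python scripts to look and compute and a tool call to move; the robot and the scene stay as the last step left them, time stands still between calls to the robot, and variables do not carry over. Pictures are saved under pics/ and viewed, and the job is handed in when it is done.

Besides the shell and the picture viewer there is one more tool, called after "Request:" by a JSON object that holds its "name" and its "arguments". carry_out: Moves the arm, as the interface text tells. Its arguments: {"type":"object","properties":{"series":{"type":"array"},"grip_force":{"type":"number"}},"required":["series"]}

```bash
mkdir -p pics; ls; python3 - <<'E'
from cell import r
import cv2,numpy as np
for n in("scene","top"):
    im=r.grab_frame(n); cv2.imwrite(f"pics/{n}0.png",im[:,:,::-1])
    c=r.calibration(n); print(n,np.round(c["mtx"],1).tolist(),np.round(c["extrinsics"],3).tolist())
s=r.sense(); print(s)
E
```

```text
pics
scene [[518.4, 0.0, 311.5], [0.0, 518.4, 243.0], [0.0, 0.0, 1.0]] [[0.388, 0.78, -0.49, 1238.547], [0.922, -0.326, 0.211, -262.722], [0.005, -0.534, -0.846, 1251.105], [0.0, 0.0, 0.0, 1.0]]
top [[550.9, 0.0, 321.3], [0.0, 550.9, 239.0], [0.0, 0.0, 1.0]] [[-0.015, -0.991, 0.133, 431.218], [-1.0, 0.018, 0.025, -9.888], [-0.027, -0.132, -0.991, 1226.217], [0.0, 0.0, 0.0, 1.0]]
{'time_s': 0.1, 'joints': array([-1.20600491e+00,  3.20208892e-01,  1.56554646e+00,  1.51830915e-05,
        1.25741608e+00, -2.00010816e-02]), 'qvel': array([ 0.0008546 , -0.00303146, -0.0035542 , -0.0005449 , -0.00038992,
       -0.00040191]), 'joint_efforts': array([ 1.44703823e-03, -4.13333380e+01, -2.32509631e+01,  7.31100468e-02,
        4.21963236e-02, -5.08803964e-05]), 'tool_pos': array([ 215.67786788, -532.5260246 ,  213.21942743]), 'orientation': array([[ 3.75362035e-01, -9.26878115e-01, -5.49741562e-04],
       [-9.26876935e-01, -3.75362435e-01,  1.48004099e-03],
       [-1.57816994e-03, -4.60084247e-05, -9.99998754e-01]]), 'force': array([ 0.36497905, -0.07563047, -0.4056096 ]), 'torque': array([-0.02603458, -0.04482369, -0.02120915]), 'opening': 91.22217627102926}
```

View pics/top0.png

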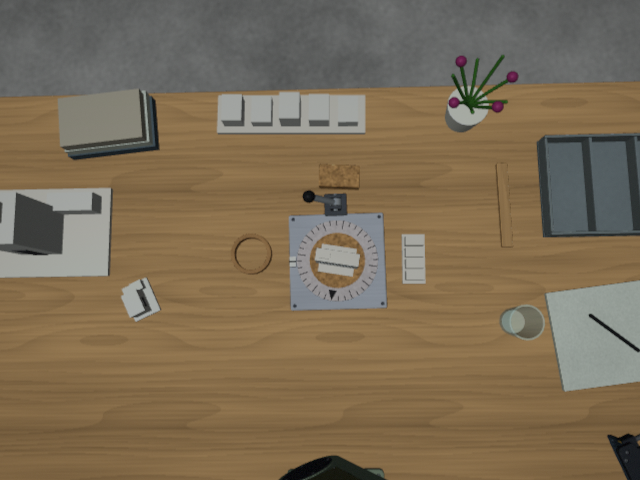

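View pics/scene0.png

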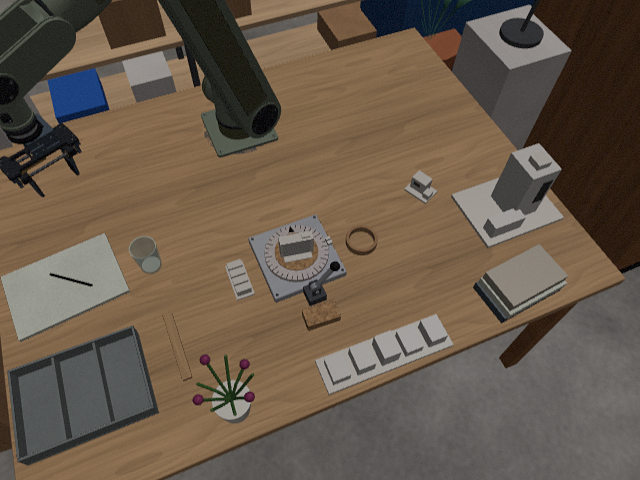

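The top view shows the base at (338,262), with the index line to the left (292,262), the lever up at (308,197) and the wedge at (332,295). The reading is about -80°. Next I'll rectify the disc plane and measure it.

```bash
cat > h.py <<'E'
from cell import r
import cv2,numpy as np
def cal(n):
    c=r.calibration(n); return np.array(c["mtx"]),np.array(c["extrinsics"])
def proj(n,P):
    K,E=cal(n); P=np.atleast_2d(P).astype(float); p=(P-E[:3,3])@E[:3,:3]; q=p@K.T; return q[:,:2]/q[:,2:]
def ray(n,uv,z):
    K,E=cal(n); d=E[:3,:3]@np.linalg.inv(K)@np.array([uv[0],uv[1],1.]); o=E[:3,3]; return o+d*(z-o[2])/d[2]
def warp(n,im,cx,cy,z,half=130,s=2.2):
    # output: up = +x, left=+y
    N=int(2*half*s); pts=np.float32([[cx+half,cy+half,z],[cx+half,cy-half,z],[cx-half,cy-half,z],[cx-half,cy+half,z]])
    H=cv2.getPerspectiveTransform(np.float32([[0,0],[N,0],[N,N],[0,N]]),proj(n,pts).astype(np.float32))
    return cv2.warpPerspective(im,H,(N,N),flags=cv2.INTER_CUBIC|cv2.WARP_INVERSE_MAP)
E
python3 - <<'E'
from h import *
c=ray("top",(338,262),40); print(c)
for t in ["dial","tower","dial_center","lever","lever_ball","lever_pivot","zero_mark","index_line","tumbler_mid","row_model_mid","sanding_block_mid","tape_roll_mid","house_model_mid","scale_rule_mid"]:
    try:
        o=r.outline_of(t,"top")
        for d in o[:2]:
            m=np.argwhere(d["mask"]); print(t,round(d["score"],2),np.round(d["box"],1),len(m),np.round(m.mean(0)[::-1],1) if len(m) else None)
    except Exception as e: print(t,e)
for n in("top","scene"):
    im=r.grab_frame(n); cv2.imwrite(f"pics/w_{n}.png",warp(n,im,c[0],c[1],40)[:,:,::-1])
E
```

```text
[539.33178793 -15.40834892  40.        ]
dial 0.92 [294.2 223.1 379.  300. ] 5131 [337.1 260.9]
tower 0.82 [293.9 218.6 376.9 306.4] 5137 [337.1 260.7]
dial_center 0.89 [287.6 189.7 385.9 313.6] 9816 [336.6 257.8]
lever 0.6 [301.5 189.9 338.8 203.1] 286 [318.7 198.6]
lever_ball 0.86 [303.5 187.3 340.6 206.4] 318 [320.4 199.1]
lever_ball 0.44 [289.7 191.4 385.6 313.4] 9796 [336.6 257.5]
lever_pivot 0.78 [285.6 192.4 385.4 309.1] 9719 [336.8 257.7]
lever_pivot 0.43 [302.  190.6 341.6 206.3] 354 [320.  198.9]
zero_mark 0.62 [294.9 222.3 378.1 301.7] 5249 [337.2 260.9]
zero_mark 0.44 [499.  303.7 544.5 339.9] 1259 [522.7 322.6]
index_line 0.67 [316.  164.9 360.3 189.3] 1049 [339.4 176.7]
index_line 0.57 [285.  186.5 387.8 310.3] 9722 [336.5 258.1]
tumbler_mid 0.62 [499.2 303.5 544.3 337.6] 1252 [522.5 322.1]
tumbler_mid 0.16 [120.  277.4 160.1 324.7] 1164 [139.8 300.3]
row_model_mid 0.6 [402.7 235.3 428.1 288.1] 1136 [413.2 259.4]
sanding_block_mid 0.63 [316.8 165.  360.7 190.3] 999 [339.5 177.1]
tape_roll_mid 0.67 [231.9 234.3 273.9 274.6] 586 [252.2 253.5]
house_model_mid 0.98 [118.1 277.2 157.5 323.7] 1148 [139.7 299.5]
house_model_mid 0.47 [295.5 219.9 379.4 304.3] 5159 [337.2 260.8]
scale_rule_mid 0.62 [495.3 166.  514.6 250. ] 1002 [503.7 205.9]
```

View pics/w_top.png

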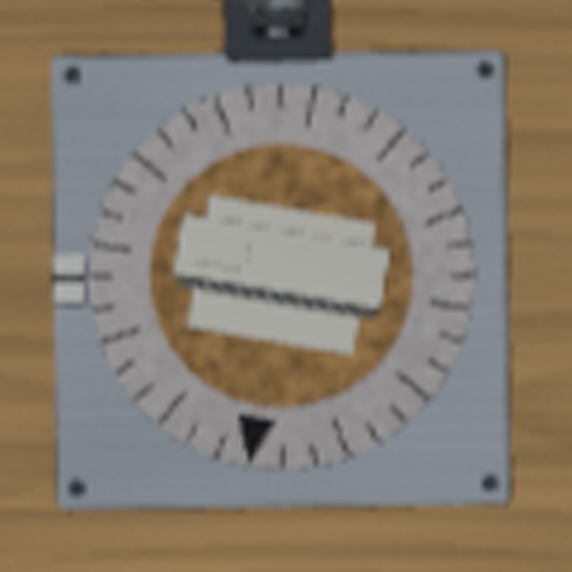

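View pics/w_scene.png

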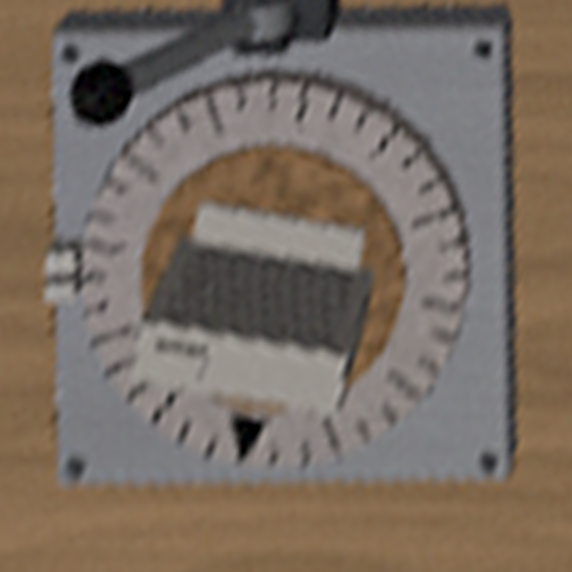

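```bash
cat >> h.py <<'E'
from scipy.optimize import minimize
from scipy.ndimage import map_coordinates, gaussian_filter1d
def polar(g,n,c,rr,th):
    R,T=np.meshgrid(rr,th); P=np.stack([c[0]+R*np.cos(T),c[1]+R*np.sin(T),np.full_like(R,40.)],-1).reshape(-1,3)
    uv=proj(n,P); return map_coordinates(g,[uv[:,1],uv[:,0]],order=1).reshape(R.shape)
def fit(n,g,c0):
    th=np.deg2rad(np.arange(0,360,.5)); rr=np.arange(78,86,1.)
    def comp(c):
        p=polar(g,n,c,rr,th).mean(1); p=np.clip(p,np.median(p)-60,None); p=p-gaussian_filter1d(p,14,mode='wrap')
        return (p*np.exp(-1j*36*th)).sum()/len(th)
    def edge(c): # disc edge contrast
        return np.mean(polar(g,n,c,[85.5,86.5],th))-np.mean(polar(g,n,c,[89.5,90.5],th))
    best=min(((-abs(comp((c0[0]+a,c0[1]+b))),a,b) for a in np.arange(-7,7.1,1) for b in np.arange(-7,7.1,1)))
    o=minimize(lambda c:-abs(comp(c)),[c0[0]+best[1],c0[1]+best[2]],method='Nelder-Mead'); c=o.x
    z=-comp(c); ph=np.rad2deg(-np.angle(z)/36)  # tick angle mod 10: dark -> max of -p
    w=polar(g,n,c,np.arange(70,84,1.),th).mean(1); ws=gaussian_filter1d(w,6,mode='wrap'); wedge=np.rad2deg(th[np.argmin(ws)])
    t2=np.deg2rad(np.arange(85.5,96.5,.1)); ix=polar(g,n,c,np.arange(91,102,1.),t2).mean(1); d=np.clip(ix.max()*0.75-ix,0,None)
    k=np.argmin(ix); sl=slice(max(0,k-15),k+16); idx=np.rad2deg((t2[sl]*d[sl]).sum()/max(d[sl].sum(),1e-9))
    rd=idx-wedge; zero=ph+10*round((wedge-ph)/10)
    return dict(c=np.round(c,2),score=round(-o.fun,2),tick=round(ph%10,2),wedge=round(wedge,1),idx=round(idx,2),reading=round(idx-zero,2),raw=round(rd,2))
def look(tag,c0=(545,-12)):
    for n in("top","scene"):
        im=r.grab_frame(n); cv2.imwrite(f"pics/{tag}_{n}.png",im[:,:,::-1])
        cv2.imwrite(f"pics/{tag}_w{n}.png",warp(n,im,c0[0],c0[1],40)[:,:,::-1])
        print(n,fit(n,cv2.cvtColor(im,cv2.COLOR_RGB2GRAY).astype(float),c0))
E
python3 - <<'E'
from h import *
look("a")
# plate corners / holes unneeded; lever ball
for n in("top","scene"):
    P=[545+125,-12+54.5,121.6]; print(n,proj(n,P))
E
```

```text
top {'c': array([543.96, -13.15]), 'score': np.float64(8.17), 'tick': np.float64(0.2), 'wedge': np.float64(170.0), 'idx': np.float64(90.52), 'reading': np.float64(-79.69), 'raw': np.float64(-79.48)}
scene {'c': array([543.97,  -9.53]), 'score': np.float64(9.62), 'tick': np.float64(0.19), 'wedge': np.float64(170.5), 'idx': np.float64(90.71), 'reading': np.float64(-79.47), 'raw': np.float64(-79.79)}
top [[308.60095968 195.2410219 ]]
scene [[333.39956018 266.92346222]]
```

Request:
{"name": "carry_out", "arguments": {"series": [{"tx": -15,"ty": -21,"rz": -3},{"tx": -45,"ty": -62,"rz": -8},{"tx": -80,"ty": -111,"rz": -14},{"tx": -115,"ty": -160,"rz": -20},{"tx": -150,"ty": -208,"rz": -26},{"tx": -185,"ty": -257,"rz": -32},{"tx": -220,"ty": -305,"rz": -38},{"tx": -255,"ty": -354,"rz": -44},{"tx": -290,"ty": -402,"rz": -50},{"tx": -325,"ty": -451,"rz": -55},{"tx": -348,"ty": -483,"rz": -57.5},{"tx": -360.4,"ty": -500.1,"rz": -58.15},{"tx": -360.4,"ty": -500.1,"rz": -58.15},{"tx": -360.4,"ty": -500.1,"rz": -58.15}]}}

```text
invalid input
```

Request:
{"name": "carry_out", "arguments": {"series": [{"tx": -15,"ty": -21,"tz": 0,"rx": 0,"ry": 0,"rz": -3,"fingers": 91},{"tx": -45,"ty": -62,"tz": 0,"rx": 0,"ry": 0,"rz": -8,"fingers": 91}]}}

```text
time_s: 1.25
tool_pos: [256.9, -467.2, 213.7]
orientation: [[0.502, -0.865, 0.0], [-0.865, -0.502, 0.0], [-0.0, -0.0, -1.0]]
force: [0.9, 0.0, 0.2]
opening: 90.7
```

Request:
{"name": "carry_out", "arguments": {"series": [{"tx": -15,"ty": -28,"tz": 0,"rx": 0,"ry": 0,"rz": -3,"fingers": 91},{"tx": -41,"ty": -78,"tz": 0,"rx": 0,"ry": 0,"rz": -8,"fingers": 91},{"tx": -67,"ty": -128,"tz": 0,"rx": 0,"ry": 0,"rz": -14,"fingers": 91},{"tx": -93,"ty": -178,"tz": 0,"rx": 0,"ry": 0,"rz": -20,"fingers": 91},{"tx": -120,"ty": -228,"tz": 0,"rx": 0,"ry": 0,"rz": -26,"fingers": 91},{"tx": -146,"ty": -278,"tz": 0,"rx": 0,"ry": 0,"rz": -32,"fingers": 91},{"tx": -173,"ty": -328,"tz": 0,"rx": 0,"ry": 0,"rz": -38,"fingers": 91},{"tx": -199,"ty": -378,"tz": 0,"rx": 0,"ry": 0,"rz": -43,"fingers": 91},{"tx": -225,"ty": -428,"tz": 0,"rx": 0,"ry": 0,"rz": -48,"fingers": 91},{"tx": -243,"ty": -462,"tz": 0,"rx": 0,"ry": 0,"rz": -50.15,"fingers": 91},{"tx": -251.3,"ty": -477.6,"tz": 0,"rx": 0,"ry": 0,"rz": -50.15,"fingers": 91},{"tx": -251.3,"ty": -477.6,"tz": 0,"rx": 0,"ry": 0,"rz": -50.15,"fingers": 91},{"tx": -251.3,"ty": -477.6,"tz": 0,"rx": 0,"ry": 0,"rz": -50.15,"fingers": 91}]}}

```text
time_s: 2.88
tool_pos: [543.1, -12.3, 214.0]
orientation: [[0.985, -0.171, -0.001], [-0.171, -0.985, -0.001], [-0.001, 0.001, -1.0]]
force: [0.4, 0.4, -0.0]
opening: 91.0
```

```bash
python3 - <<'E'
from h import *
s=r.sense(); print(s["tool_pos"],s["joints"],np.degrees(np.arctan2(s["orientation"][1,0],s["orientation"][0,0])))
im=r.grab_frame("scene"); cv2.imwrite("pics/b.png",cv2.resize(im[150:350,180:440],(780,600))[:,:,::-1])
E
```

```text
[543.12982548 -12.25314476 213.96251251] [-4.33134010e-02  2.70074955e-01  1.63605220e+00 -7.07191295e-04
  1.23613377e+00  1.28904921e-01] -9.854074083679642
```

View pics/b.png

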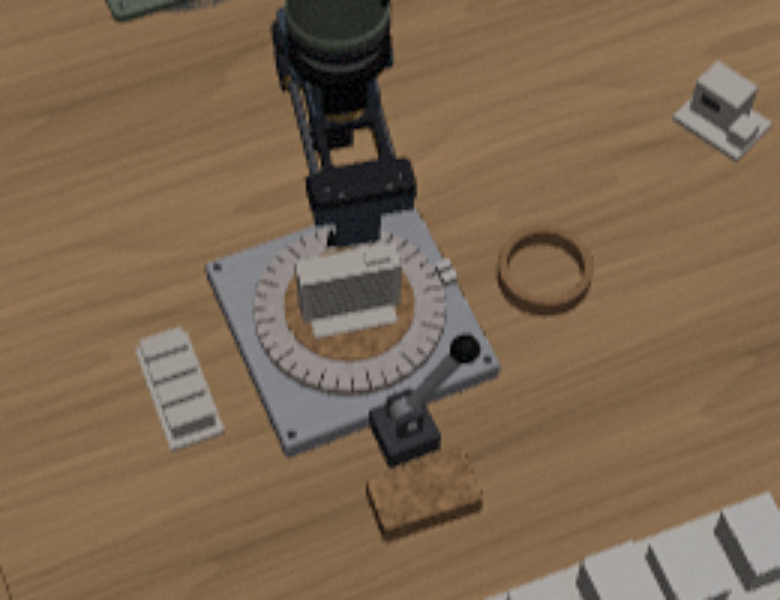

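Request:
{"name": "carry_out", "arguments": {"series": [{"tx": 0,"ty": 0,"tz": 15,"rx": 0,"ry": 0,"rz": 0,"fingers": 80},{"tx": 0,"ty": 0,"tz": 45,"rx": 0,"ry": 0,"rz": 0,"fingers": 70},{"tx": 0,"ty": 0,"tz": 75,"rx": 0,"ry": 0,"rz": 0,"fingers": 70},{"tx": 0,"ty": 0,"tz": 105,"rx": 0,"ry": 0,"rz": 0,"fingers": 70},{"tx": 0,"ty": 0,"tz": 130,"rx": 0,"ry": 0,"rz": 0,"fingers": 70},{"tx": 0,"ty": 0,"tz": 145,"rx": 0,"ry": 0,"rz": 0,"fingers": 60},{"tx": 0,"ty": 0,"tz": 148,"rx": 0,"ry": 0,"rz": 0,"fingers": 50},{"tx": 0,"ty": 0,"tz": 148,"rx": 0,"ry": 0,"rz": 0,"fingers": 40},{"tx": 0,"ty": 0,"tz": 148,"rx": 0,"ry": 0,"rz": 0,"fingers": 32},{"tx": 0,"ty": 0,"tz": 148,"rx": 0,"ry": 0,"rz": 0,"fingers": 26},{"tx": 0,"ty": 0,"tz": 148,"rx": 0,"ry": 0,"rz": 0,"fingers": 20},{"tx": 0,"ty": 0,"tz": 148,"rx": 0,"ry": 0,"rz": 0,"fingers": 20},{"tx": 0,"ty": 0,"tz": 148,"rx": 0,"ry": 0,"rz": 0,"fingers": 20}], "grip_force": 20}}

```text
time_s: 4.55
tool_pos: [543.4, -11.2, 66.5]
orientation: [[0.985, -0.17, -0.001], [-0.17, -0.985, 0.0], [-0.001, 0.0, -1.0]]
force: [-3.6, 1.1, 5.7]
opening: 26.1
```

```bash
python3 - <<'E'
from h import *
s=r.sense(); print(s["tool_pos"],s["force"],s["torque"],s["opening"],np.degrees(np.arctan2(s["orientation"][1,0],s["orientation"][0,0])))
look("c",(544,-11.3))
E
```

```text
[543.37236331 -11.16761745  66.53565327] [-3.58291698  1.07077568  5.67241381] [0.0469589  0.4194007  0.11590263] 26.075557667552495 -9.790490951243571
top {'c': array([547.63,  -7.09]), 'score': np.float64(1.01), 'tick': np.float64(3.0), 'wedge': np.float64(145.5), 'idx': np.float64(92.74), 'reading': np.float64(-50.26), 'raw': np.float64(-52.76)}
scene {'c': array([543.94,  -9.89]), 'score': np.float64(7.35), 'tick': np.float64(0.33), 'wedge': np.float64(147.0), 'idx': np.float64(90.67), 'reading': np.float64(-59.66), 'raw': np.float64(-56.33)}
```

Request:
{"name": "carry_out", "arguments": {"series": [{"tx": 0,"ty": 0,"tz": 0,"rx": 0,"ry": 0,"rz": 3,"fingers": 20},{"tx": 0,"ty": 0,"tz": 0,"rx": 0,"ry": 0,"rz": 9,"fingers": 20},{"tx": 0,"ty": 0,"tz": 0,"rx": 0,"ry": 0,"rz": 16,"fingers": 20},{"tx": 0,"ty": 0,"tz": 0,"rx": 0,"ry": 0,"rz": 23,"fingers": 20},{"tx": 0,"ty": 0,"tz": 0,"rx": 0,"ry": 0,"rz": 30,"fingers": 20},{"tx": 0,"ty": 0,"tz": 0,"rx": 0,"ry": 0,"rz": 37,"fingers": 20},{"tx": 0,"ty": 0,"tz": 0,"rx": 0,"ry": 0,"rz": 44,"fingers": 20},{"tx": 0,"ty": 0,"tz": 0,"rx": 0,"ry": 0,"rz": 51,"fingers": 20},{"tx": 0,"ty": 0,"tz": 0,"rx": 0,"ry": 0,"rz": 58,"fingers": 20},{"tx": 0,"ty": 0,"tz": 0,"rx": 0,"ry": 0,"rz": 65,"fingers": 20},{"tx": 0,"ty": 0,"tz": 0,"rx": 0,"ry": 0,"rz": 72,"fingers": 20},{"tx": 0,"ty": 0,"tz": 0,"rx": 0,"ry": 0,"rz": 79,"fingers": 20},{"tx": 0,"ty": 0,"tz": 0,"rx": 0,"ry": 0,"rz": 85,"fingers": 20},{"tx": 0,"ty": 0,"tz": 0,"rx": 0,"ry": 0,"rz": 89,"fingers": 20},{"tx": 0,"ty": 0,"tz": 0,"rx": 0,"ry": 0,"rz": 90,"fingers": 20},{"tx": 0,"ty": 0,"tz": 0,"rx": 0,"ry": 0,"rz": 90,"fingers": 20},{"tx": 0,"ty": 0,"tz": 0,"rx": 0,"ry": 0,"rz": 90,"fingers": 20}]}}

```text
time_s: 6.78
tool_pos: [544.3, -12.5, 66.5]
orientation: [[-0.171, -0.985, 0.001], [-0.985, 0.171, -0.002], [0.001, -0.001, -1.0]]
force: [-0.7, -4.9, 4.3]
opening: 26.1
```

```bash
python3 - <<'E'
from h import *
s=r.sense(); print(s["tool_pos"],s["force"],s["torque"],s["opening"],np.degrees(np.arctan2(s["orientation"][1,0],s["orientation"][0,0])))
look("d",(544,-11.3))
E
```

```text
[544.31170005 -12.47189627  66.52838629] [-0.65482998 -4.93480143  4.34622735] [-0.10887686  0.38651544 -0.01971625] 26.086461371285967 -99.81735592589955
top {'c': array([542.51,  -7.31]), 'score': np.float64(0.75), 'tick': np.float64(2.84), 'wedge': np.float64(124.5), 'idx': np.float64(90.81), 'reading': np.float64(-32.03), 'raw': np.float64(-33.69)}
scene {'c': array([543.71,  -9.08]), 'score': np.float64(6.39), 'tick': np.float64(9.96), 'wedge': np.float64(146.0), 'idx': np.float64(90.58), 'reading': np.float64(-59.39), 'raw': np.float64(-55.42)}
```

View pics/d_wscene.png

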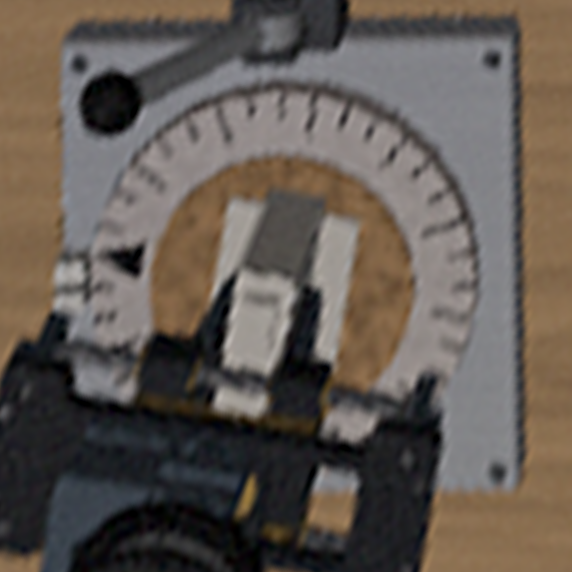

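Request:
{"name": "carry_out", "arguments": {"series": [{"tx": 0,"ty": 0,"tz": 0,"rx": 0,"ry": 0,"rz": 0,"fingers": 50},{"tx": 0,"ty": 0,"tz": 0,"rx": 0,"ry": 0,"rz": 0,"fingers": 70},{"tx": 0,"ty": 0,"tz": 0,"rx": 0,"ry": 0,"rz": 0,"fingers": 70},{"tx": 0,"ty": 0,"tz": -15,"rx": 0,"ry": 0,"rz": 0,"fingers": 70},{"tx": 0,"ty": 0,"tz": -45,"rx": 0,"ry": 0,"rz": 0,"fingers": 70},{"tx": 0,"ty": 0,"tz": -75,"rx": 0,"ry": 0,"rz": 0,"fingers": 70},{"tx": 0,"ty": 0,"tz": -85,"rx": 0,"ry": 0,"rz": -5,"fingers": 70},{"tx": 0,"ty": 0,"tz": -85,"rx": 0,"ry": 0,"rz": -14,"fingers": 70},{"tx": 0,"ty": 0,"tz": -85,"rx": 0,"ry": 0,"rz": -24,"fingers": 70},{"tx": 0,"ty": 0,"tz": -85,"rx": 0,"ry": 0,"rz": -34,"fingers": 70},{"tx": 0,"ty": 0,"tz": -85,"rx": 0,"ry": 0,"rz": -44,"fingers": 70},{"tx": 0,"ty": 0,"tz": -85,"rx": 0,"ry": 0,"rz": -54,"fingers": 70},{"tx": 0,"ty": 0,"tz": -85,"rx": 0,"ry": 0,"rz": -64,"fingers": 70},{"tx": 0,"ty": 0,"tz": -85,"rx": 0,"ry": 0,"rz": -74,"fingers": 70},{"tx": 0,"ty": 0,"tz": -85,"rx": 0,"ry": 0,"rz": -84,"fingers": 70},{"tx": 0,"ty": 0,"tz": -85,"rx": 0,"ry": 0,"rz": -90,"fingers": 70}]}}

```text
time_s: 8.88
tool_pos: [544.3, -11.3, 152.1]
orientation: [[0.986, -0.166, 0.001], [-0.166, -0.986, -0.0], [0.001, -0.0, -1.0]]
force: [-0.3, 0.5, 0.2]
opening: 69.9
```

```bash
python3 - <<'E'
from h import *
s=r.sense(); print(s["tool_pos"],s["joints"],s["opening"],np.degrees(np.arctan2(s["orientation"][1,0],s["orientation"][0,0])))
look("e",(544,-11.3))
E
```

```text
[544.32512743 -11.25489554 152.08510469] [-4.17596108e-02  3.18599566e-01  1.73123890e+00 -7.01634364e-05
  1.09026132e+00  1.25387419e-01] 69.93140648032086 -9.574969047154632
top {'c': array([547.01, -14.85]), 'score': np.float64(1.12), 'tick': np.float64(7.32), 'wedge': np.float64(171.5), 'idx': np.float64(0.0), 'reading': np.float64(-167.32), 'raw': np.float64(-171.5)}
scene {'c': array([543.81,  -9.71]), 'score': np.float64(7.87), 'tick': np.float64(0.26), 'wedge': np.float64(128.0), 'idx': np.float64(90.58), 'reading': np.float64(-39.68), 'raw': np.float64(-37.42)}
```

Request:
{"name": "carry_out", "arguments": {"series": [{"tx": 0,"ty": 0,"tz": 0,"rx": 0,"ry": 0,"rz": -6,"fingers": 70},{"tx": 0,"ty": 0,"tz": 0,"rx": 0,"ry": 0,"rz": -16,"fingers": 70},{"tx": 0,"ty": 0,"tz": 0,"rx": 0,"ry": 0,"rz": -26,"fingers": 70},{"tx": 0,"ty": 0,"tz": 0,"rx": 0,"ry": 0,"rz": -36,"fingers": 70},{"tx": 0,"ty": 0,"tz": 0,"rx": 0,"ry": 0,"rz": -46,"fingers": 70},{"tx": 0,"ty": 0,"tz": 0,"rx": 0,"ry": 0,"rz": -56,"fingers": 70},{"tx": 0,"ty": 0,"tz": 0,"rx": 0,"ry": 0,"rz": -66,"fingers": 70},{"tx": 0,"ty": 0,"tz": 0,"rx": 0,"ry": 0,"rz": -76,"fingers": 70},{"tx": 0,"ty": 0,"tz": 0,"rx": 0,"ry": 0,"rz": -85,"fingers": 70},{"tx": 0,"ty": 0,"tz": 0,"rx": 0,"ry": 0,"rz": -90,"fingers": 70},{"tx": 0,"ty": 0,"tz": 0,"rx": 0,"ry": 0,"rz": -90,"fingers": 70},{"tx": 0,"ty": 0,"tz": 0,"rx": 0,"ry": 0,"rz": -90,"fingers": 70}]}}

```text
time_s: 10.48
tool_pos: [544.1, -11.3, 151.3]
orientation: [[0.172, 0.985, 0.001], [0.985, -0.172, -0.0], [-0.0, 0.001, -1.0]]
force: [-0.4, 0.4, 0.3]
opening: 69.7
```

```bash
python3 - <<'E'
from h import *
s=r.sense(); print(s["tool_pos"],s["joints"],s["opening"],np.degrees(np.arctan2(s["orientation"][1,0],s["orientation"][0,0])))
look("f",(544,-11.3))
E
```

```text
[544.12739252 -11.2980952  151.28880146] [-4.18402666e-02  3.19475022e-01  1.73213168e+00 -9.55046442e-05
  1.08941263e+00 -1.43951017e+00] 69.72482920466307 80.08311840266678
top {'c': array([543.77, -14.43]), 'score': np.float64(2.67), 'tick': np.float64(9.14), 'wedge': np.float64(99.0), 'idx': np.float64(0.0), 'reading': np.float64(-99.14), 'raw': np.float64(-99.0)}
scene {'c': array([543.9 ,  -9.49]), 'score': np.float64(8.02), 'tick': np.float64(0.13), 'wedge': np.float64(191.5), 'idx': np.float64(90.65), 'reading': np.float64(-99.48), 'raw': np.float64(-100.85)}
```

View pics/f_wscene.png

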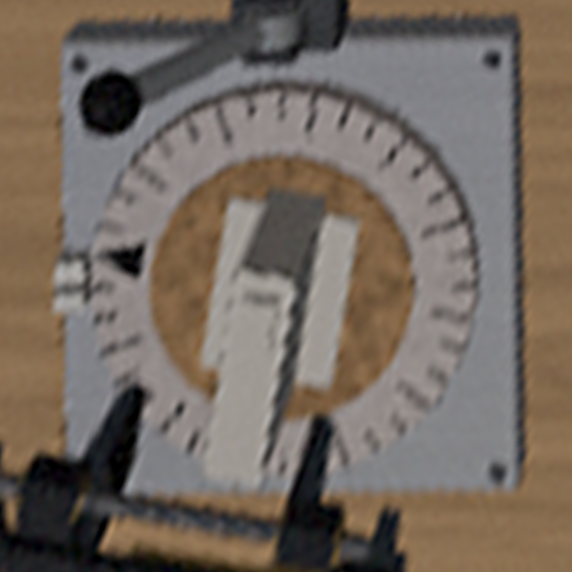

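Request:
{"name": "carry_out", "arguments": {"series": [{"tx": 0,"ty": 0,"tz": 15,"rx": 0,"ry": 0,"rz": 0,"fingers": 70},{"tx": 0,"ty": 0,"tz": 40,"rx": 0,"ry": 0,"rz": 0,"fingers": 70},{"tx": 0,"ty": 0,"tz": 65,"rx": 0,"ry": 0,"rz": 0,"fingers": 70},{"tx": 0,"ty": 0,"tz": 82,"rx": 0,"ry": 0,"rz": 0,"fingers": 60},{"tx": 0,"ty": 0,"tz": 85,"rx": 0,"ry": 0,"rz": 0,"fingers": 50},{"tx": 0,"ty": 0,"tz": 85,"rx": 0,"ry": 0,"rz": 0,"fingers": 40},{"tx": 0,"ty": 0,"tz": 85,"rx": 0,"ry": 0,"rz": 0,"fingers": 32},{"tx": 0,"ty": 0,"tz": 85,"rx": 0,"ry": 0,"rz": 0,"fingers": 26},{"tx": 0,"ty": 0,"tz": 85,"rx": 0,"ry": 0,"rz": 0,"fingers": 20},{"tx": 0,"ty": 0,"tz": 85,"rx": 0,"ry": 0,"rz": 0,"fingers": 20},{"tx": 0,"ty": 0,"tz": 85,"rx": 0,"ry": 0,"rz": 0,"fingers": 20}]}}

```text
time_s: 11.95
tool_pos: [544.3, -12.4, 66.6]
orientation: [[0.17, 0.985, 0.001], [0.985, -0.17, -0.002], [-0.002, 0.001, -1.0]]
force: [0.3, -5.4, 1.2]
opening: 25.6
```

Request:
{"name": "carry_out", "arguments": {"series": [{"tx": 0,"ty": 0,"tz": 0,"rx": 0,"ry": 0,"rz": 3,"fingers": 20},{"tx": 0,"ty": 0,"tz": 0,"rx": 0,"ry": 0,"rz": 9,"fingers": 20},{"tx": 0,"ty": 0,"tz": 0,"rx": 0,"ry": 0,"rz": 16,"fingers": 20},{"tx": 0,"ty": 0,"tz": 0,"rx": 0,"ry": 0,"rz": 23,"fingers": 20},{"tx": 0,"ty": 0,"tz": 0,"rx": 0,"ry": 0,"rz": 30,"fingers": 20},{"tx": 0,"ty": 0,"tz": 0,"rx": 0,"ry": 0,"rz": 37,"fingers": 20},{"tx": 0,"ty": 0,"tz": 0,"rx": 0,"ry": 0,"rz": 43,"fingers": 20},{"tx": 0,"ty": 0,"tz": 0,"rx": 0,"ry": 0,"rz": 47.5,"fingers": 20},{"tx": 0,"ty": 0,"tz": 0,"rx": 0,"ry": 0,"rz": 49.5,"fingers": 20},{"tx": 0,"ty": 0,"tz": 0,"rx": 0,"ry": 0,"rz": 49.5,"fingers": 20},{"tx": 0,"ty": 0,"tz": 0,"rx": 0,"ry": 0,"rz": 49.5,"fingers": 20},{"tx": 0,"ty": 0,"tz": 0,"rx": 0,"ry": 0,"rz": 49.5,"fingers": 20}]}}

```text
time_s: 13.45
tool_pos: [543.8, -13.2, 66.6]
orientation: [[0.86, 0.511, 0.0], [0.511, -0.86, -0.003], [-0.001, 0.003, -1.0]]
force: [-2.4, -7.3, 2.4]
opening: 26.1
```

```bash
python3 - <<'E'
from h import *
s=r.sense(); print(s["tool_pos"],s["force"],s["torque"],s["opening"],np.degrees(np.arctan2(s["orientation"][1,0],s["orientation"][0,0])))
look("g",(544,-11.3))
E
```

```text
[543.755966   -13.21452877  66.61579538] [-2.35066816 -7.29953897  2.38183395] [-0.90857351  0.09631565 -0.09610671] 26.07754945311271 30.710911102425012
top {'c': array([584.59,  -3.78]), 'score': np.float64(1.04), 'tick': np.float64(8.26), 'wedge': np.float64(5.5), 'idx': np.float64(0.0), 'reading': np.float64(-8.26), 'raw': np.float64(-5.5)}
scene {'c': array([544.43,  -8.95]), 'score': np.float64(7.15), 'tick': np.float64(0.23), 'wedge': np.float64(130.5), 'idx': np.float64(95.71), 'reading': np.float64(-34.52), 'raw': np.float64(-34.79)}
```

View pics/g_wscene.png

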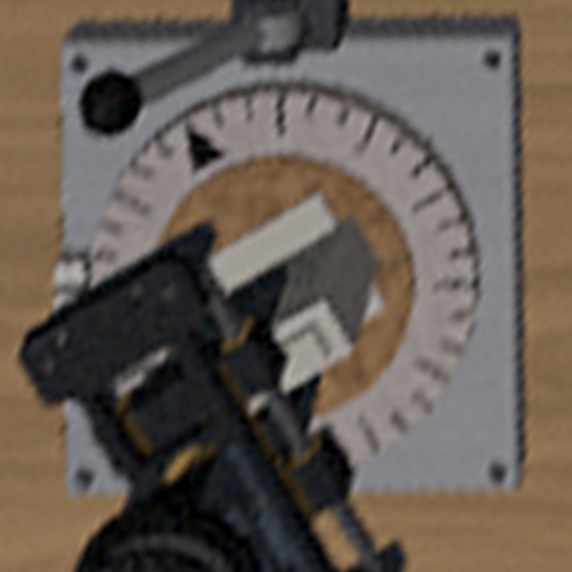

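Request:
{"name": "carry_out", "arguments": {"series": [{"tx": 0,"ty": 0,"tz": 0,"rx": 0,"ry": 0,"rz": 49.5,"fingers": 27},{"tx": 0,"ty": 0,"tz": 0,"rx": 0,"ry": 0,"rz": 0,"fingers": 70}]}}

```text
time_s: 13.8
tool_pos: [543.8, -11.4, 66.3]
orientation: [[0.859, 0.512, 0.0], [0.512, -0.859, 0.0], [0.0, -0.0, -1.0]]
force: [0.0, 0.1, -0.1]
opening: 34.5
```

I left a stray rz of 49.5 in that first row. It may have nudged the disc while the fingers were opening, so I'll lift and check the reading.

Request:
{"name": "carry_out", "arguments": {"series": [{"tx": 0,"ty": 0,"tz": 0,"rx": 0,"ry": 0,"rz": 0,"fingers": 70},{"tx": 0,"ty": 0,"tz": 0,"rx": 0,"ry": 0,"rz": 0,"fingers": 70},{"tx": 0,"ty": 0,"tz": 0,"rx": 0,"ry": 0,"rz": 0,"fingers": 70},{"tx": 0,"ty": 0,"tz": -20,"rx": 0,"ry": 0,"rz": 0,"fingers": 70},{"tx": 0,"ty": 0,"tz": -50,"rx": 0,"ry": 0,"rz": 0,"fingers": 70},{"tx": 0,"ty": 0,"tz": -80,"rx": 0,"ry": 0,"rz": 0,"fingers": 70},{"tx": 0,"ty": 0,"tz": -110,"rx": 0,"ry": 0,"rz": 0,"fingers": 70},{"tx": 0,"ty": 0,"tz": -125,"rx": 0,"ry": 0,"rz": 0,"fingers": 70},{"tx": 0,"ty": 0,"tz": -125,"rx": 0,"ry": 0,"rz": 0,"fingers": 70}]}}

```text
time_s: 14.92
tool_pos: [544.4, -11.3, 191.5]
orientation: [[0.86, 0.51, 0.002], [0.51, -0.86, -0.0], [0.001, 0.001, -1.0]]
force: [0.2, 0.1, -0.1]
opening: 70.2
```

```bash
python3 - <<'E'
from h import *
s=r.sense(); print(s["time_s"],s["tool_pos"],s["joints"],s["opening"],np.degrees(np.arctan2(s["orientation"][1,0],s["orientation"][0,0])))
look("i",(544,-11.3))
E
```

```text
14.925 [544.42686642 -11.28848203 191.52586624] [-4.18120324e-02  2.86456361e-01  1.67155334e+00 -6.97207909e-05
  1.18180921e+00 -5.77244822e-01] 70.17227330202195 30.679593255110184
top {'c': array([544.26, -12.4 ]), 'score': np.float64(2.02), 'tick': np.float64(0.76), 'wedge': np.float64(221.0), 'idx': np.float64(0.0), 'reading': np.float64(-220.76), 'raw': np.float64(-221.0)}
scene {'c': array([543.96,  -9.49]), 'score': np.float64(8.87), 'tick': np.float64(0.45), 'wedge': np.float64(139.5), 'idx': np.float64(90.69), 'reading': np.float64(-49.77), 'raw': np.float64(-48.81)}
```

View pics/i_wscene.png

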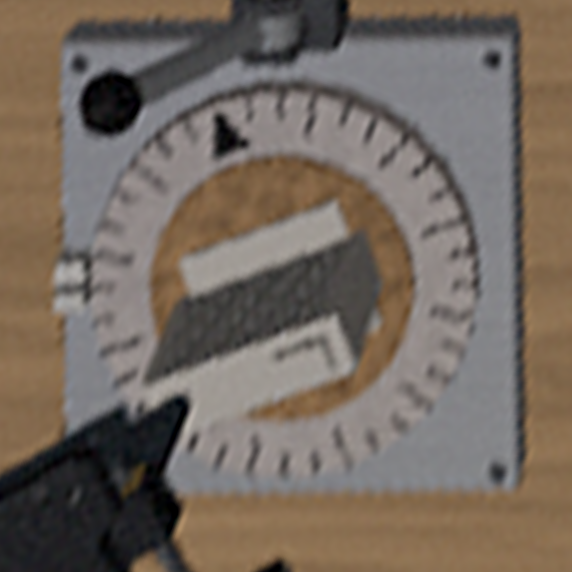

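The wedge is now at (228,135) and the scale reads about 70.2°, because my stray row dragged the disc 10°. I'll regrasp and turn it back.

Request:
{"name": "carry_out", "arguments": {"series": [{"tx": 0,"ty": 0,"tz": 15,"rx": 0,"ry": 0,"rz": 5,"fingers": 70},{"tx": 0,"ty": 0,"tz": 40,"rx": 0,"ry": 0,"rz": 10.3,"fingers": 70},{"tx": 0,"ty": 0,"tz": 70,"rx": 0,"ry": 0,"rz": 10.3,"fingers": 70},{"tx": 0,"ty": 0,"tz": 100,"rx": 0,"ry": 0,"rz": 10.3,"fingers": 70},{"tx": 0,"ty": 0,"tz": 120,"rx": 0,"ry": 0,"rz": 10.3,"fingers": 60},{"tx": 0,"ty": 0,"tz": 125,"rx": 0,"ry": 0,"rz": 10.3,"fingers": 50},{"tx": 0,"ty": 0,"tz": 125,"rx": 0,"ry": 0,"rz": 10.3,"fingers": 40},{"tx": 0,"ty": 0,"tz": 125,"rx": 0,"ry": 0,"rz": 10.3,"fingers": 32},{"tx": 0,"ty": 0,"tz": 125,"rx": 0,"ry": 0,"rz": 10.3,"fingers": 26},{"tx": 0,"ty": 0,"tz": 125,"rx": 0,"ry": 0,"rz": 10.3,"fingers": 20},{"tx": 0,"ty": 0,"tz": 125,"rx": 0,"ry": 0,"rz": 10.3,"fingers": 20},{"tx": 0,"ty": 0,"tz": 125,"rx": 0,"ry": 0,"rz": 10.3,"fingers": 20},{"tx": 0,"ty": 0,"tz": 125,"rx": 0,"ry": 0,"rz": 8,"fingers": 20},{"tx": 0,"ty": 0,"tz": 125,"rx": 0,"ry": 0,"rz": 5,"fingers": 20},{"tx": 0,"ty": 0,"tz": 125,"rx": 0,"ry": 0,"rz": 2,"fingers": 20},{"tx": 0,"ty": 0,"tz": 125,"rx": 0,"ry": 0,"rz": 0.1,"fingers": 20},{"tx": 0,"ty": 0,"tz": 125,"rx": 0,"ry": 0,"rz": 0.1,"fingers": 20},{"tx": 0,"ty": 0,"tz": 125,"rx": 0,"ry": 0,"rz": 0.1,"fingers": 20}]}}

```text
time_s: 17.27
tool_pos: [542.9, -11.9, 66.6]
orientation: [[0.86, 0.51, -0.001], [0.51, -0.86, -0.001], [-0.002, 0.0, -1.0]]
force: [-5.7, -2.9, 4.8]
opening: 25.8
```

Request:
{"name": "carry_out", "arguments": {"series": [{"tx": 0,"ty": 0,"tz": 0,"rx": 0,"ry": 0,"rz": 0,"fingers": 27},{"tx": 0,"ty": 0,"tz": 0,"rx": 0,"ry": 0,"rz": 0,"fingers": 40},{"tx": 0,"ty": 0,"tz": 0,"rx": 0,"ry": 0,"rz": 0,"fingers": 70},{"tx": 0,"ty": 0,"tz": 0,"rx": 0,"ry": 0,"rz": 0,"fingers": 70},{"tx": 0,"ty": 0,"tz": 0,"rx": 0,"ry": 0,"rz": 0,"fingers": 70},{"tx": 0,"ty": 0,"tz": -20,"rx": 0,"ry": 0,"rz": 0,"fingers": 70},{"tx": 0,"ty": 0,"tz": -50,"rx": 0,"ry": 0,"rz": 0,"fingers": 70},{"tx": 0,"ty": 0,"tz": -80,"rx": 0,"ry": 0,"rz": 0,"fingers": 70},{"tx": 0,"ty": 0,"tz": -110,"rx": 0,"ry": 0,"rz": 0,"fingers": 70},{"tx": 0,"ty": 0,"tz": -125,"rx": 0,"ry": 0,"rz": 0,"fingers": 70},{"tx": 0,"ty": 0,"tz": -125,"rx": 0,"ry": 0,"rz": 0,"fingers": 70}]}}

```text
time_s: 18.65
tool_pos: [544.4, -11.3, 191.5]
orientation: [[0.861, 0.509, 0.002], [0.509, -0.861, -0.0], [0.001, 0.001, -1.0]]
force: [0.5, -0.4, 0.4]
opening: 69.8
```

```bash
python3 - <<'E'
from h import *
s=r.sense(); print(s["time_s"],s["tool_pos"],s["opening"],np.degrees(np.arctan2(s["orientation"][1,0],s["orientation"][0,0])))
look("j",(544,-11.3))
E
```

```text
18.65 [544.44708885 -11.30728212 191.50758549] 69.75269724532365 30.59787771811303
top {'c': array([543.88, -12.19]), 'score': np.float64(2.04), 'tick': np.float64(0.97), 'wedge': np.float64(218.0), 'idx': np.float64(0.0), 'reading': np.float64(-220.97), 'raw': np.float64(-218.0)}
scene {'c': array([543.98,  -9.6 ]), 'score': np.float64(9.09), 'tick': np.float64(0.72), 'wedge': np.float64(139.0), 'idx': np.float64(90.68), 'reading': np.float64(-50.03), 'raw': np.float64(-48.32)}
```

View pics/j_wscene.png

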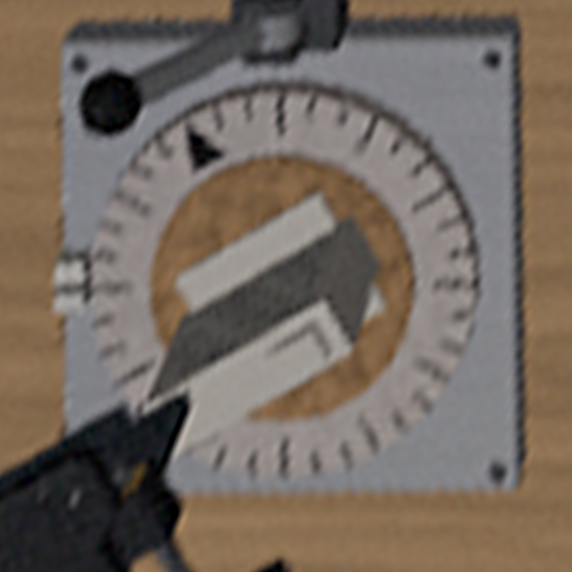

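The reading is 59.96° with the wedge at (203,150). Next I'll move to the lever's +y side with the fingers shut.

Request:
{"name": "carry_out", "arguments": {"series": [{"tx": 10,"ty": -2,"tz": 0,"rx": 0,"ry": 0,"rz": 3,"fingers": 40},{"tx": 35,"ty": -6,"tz": 0,"rx": 0,"ry": 0,"rz": 9,"fingers": 10},{"tx": 70,"ty": -11,"tz": 0,"rx": 0,"ry": 0,"rz": 16,"fingers": 0},{"tx": 105,"ty": -17,"tz": 0,"rx": 0,"ry": 0,"rz": 23,"fingers": 0},{"tx": 140,"ty": -22,"tz": 0,"rx": 0,"ry": 0,"rz": 28,"fingers": 0},{"tx": 159.8,"ty": -25.5,"tz": 0,"rx": 0,"ry": 0,"rz": 30,"fingers": 0},{"tx": 159.8,"ty": -25.5,"tz": 0,"rx": 0,"ry": 0,"rz": 30,"fingers": 0},{"tx": 159.8,"ty": -25.5,"tz": 10,"rx": 0,"ry": 0,"rz": 30,"fingers": 0},{"tx": 159.8,"ty": -25.5,"tz": 35,"rx": 0,"ry": 0,"rz": 30,"fingers": 0},{"tx": 159.8,"ty": -25.5,"tz": 60,"rx": 0,"ry": 0,"rz": 30,"fingers": 0},{"tx": 159.8,"ty": -25.5,"tz": 78,"rx": 0,"ry": 0,"rz": 30,"fingers": 0},{"tx": 159.8,"ty": -25.5,"tz": 81.5,"rx": 0,"ry": 0,"rz": 30,"fingers": 0},{"tx": 159.8,"ty": -25.5,"tz": 81.5,"rx": 0,"ry": 0,"rz": 30,"fingers": 0}]}}

```text
time_s: 20.38
tool_pos: [668.8, 91.8, 109.8]
orientation: [[1.0, 0.01, 0.001], [0.01, -1.0, -0.0], [0.001, 0.0, -1.0]]
force: [0.6, -0.1, 1.0]
opening: 0.5
```

```bash
python3 - <<'E'
from h import *
s=r.sense(); print(s["time_s"],s["tool_pos"],s["opening"],np.degrees(np.arctan2(s["orientation"][1,0],s["orientation"][0,0])),s["force"])
im=r.grab_frame("scene"); cv2.imwrite("pics/k.png",cv2.resize(im[180:330,240:440],(800,600),interpolation=cv2.INTER_CUBIC)[:,:,::-1])
im=r.grab_frame("top"); cv2.imwrite("pics/k2.png",cv2.resize(im[150:300,240:440],(800,600),interpolation=cv2.INTER_CUBIC)[:,:,::-1])
E
```

```text
20.375 [668.75434369  91.76743858 109.81140592] 0.45665496778848125 0.58603110323797 [ 0.63715101 -0.1231692   1.03381549]
```

View pics/k.png

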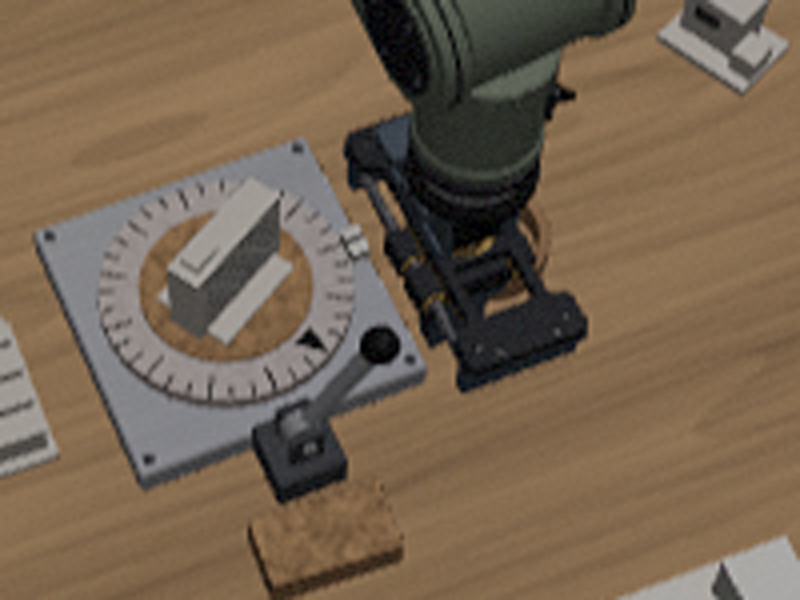

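View pics/k2.png

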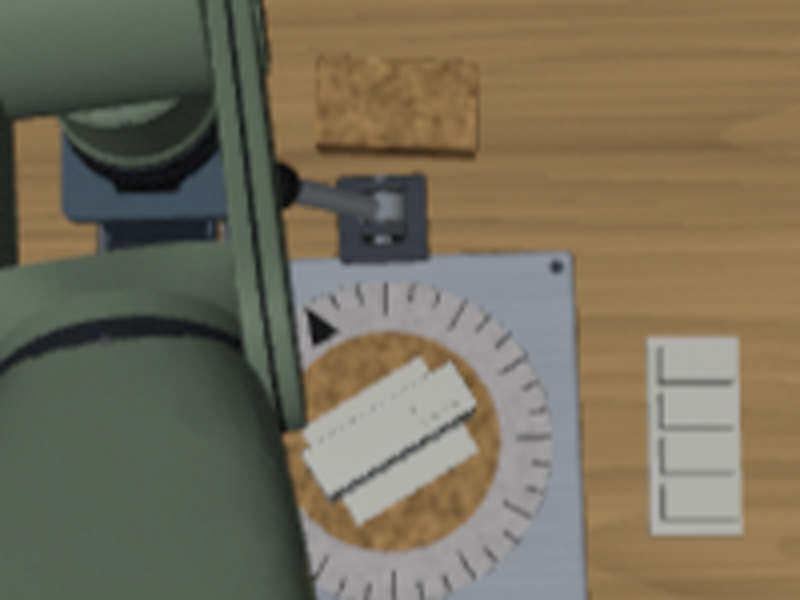

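Request:
{"name": "carry_out", "arguments": {"series": [{"tx": 0,"ty": 8,"tz": 0,"rx": 0,"ry": 0,"rz": 0,"fingers": 0},{"tx": 0,"ty": 14,"tz": 0,"rx": 0,"ry": 0,"rz": 0,"fingers": 0},{"tx": 0,"ty": 18.3,"tz": 0,"rx": 0,"ry": 0,"rz": 0,"fingers": 0},{"tx": 0,"ty": 24,"tz": -3.8,"rx": 0,"ry": 0,"rz": 0,"fingers": 0},{"tx": 0,"ty": 29.7,"tz": -7.2,"rx": 0,"ry": 0,"rz": 0,"fingers": 0},{"tx": 0,"ty": 35.7,"tz": -10.1,"rx": 0,"ry": 0,"rz": 0,"fingers": 0},{"tx": 0,"ty": 41.9,"tz": -12.7,"rx": 0,"ry": 0,"rz": 0,"fingers": 0},{"tx": 0,"ty": 48.3,"tz": -14.7,"rx": 0,"ry": 0,"rz": 0,"fingers": 0},{"tx": 0,"ty": 54.9,"tz": -16.4,"rx": 0,"ry": 0,"rz": 0,"fingers": 0}]}}

```text
time_s: 21.6
tool_pos: [669.6, 39.6, 127.9]
orientation: [[1.0, 0.01, 0.002], [0.01, -1.0, 0.005], [0.002, -0.005, -1.0]]
force: [-1.2, 6.8, 4.8]
opening: 0.0
```

```bash
python3 - <<'E'
from h import *
s=r.sense(); print(s["time_s"],s["tool_pos"],s["force"],s["torque"])
im=r.grab_frame("scene"); cv2.imwrite("pics/l.png",cv2.resize(im[180:330,240:440],(800,600),interpolation=cv2.INTER_CUBIC)[:,:,::-1])
E
```

```text
21.6 [669.61779311  39.61115606 127.89717525] [-1.15805669  6.82881311  4.75143419] [ 0.95467269  0.14200367 -0.00671237]
```

View pics/l.png

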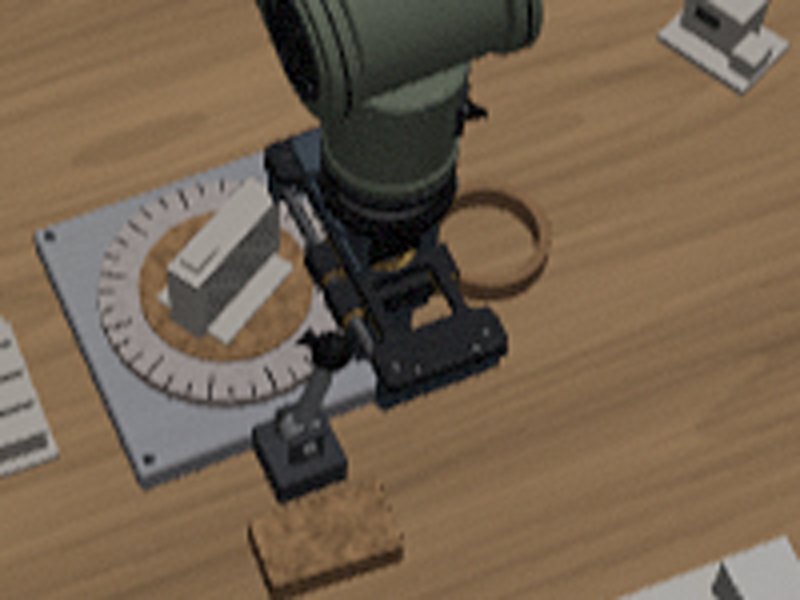

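Request:
{"name": "carry_out", "arguments": {"series": [{"tx": 0,"ty": 6.7,"tz": -1,"rx": 0,"ry": 0,"rz": 0,"fingers": 0},{"tx": 0,"ty": 13.4,"tz": -1.7,"rx": 0,"ry": 0,"rz": 0,"fingers": 0},{"tx": 0,"ty": 20,"tz": -1.7,"rx": 0,"ry": 0,"rz": 0,"fingers": 0},{"tx": 0,"ty": 26.9,"tz": -1.4,"rx": 0,"ry": 0,"rz": 0,"fingers": 0},{"tx": 0,"ty": 33.5,"tz": -0.4,"rx": 0,"ry": 0,"rz": 0,"fingers": 0},{"tx": 0,"ty": 40.2,"tz": 1,"rx": 0,"ry": 0,"rz": 0,"fingers": 0},{"tx": 0,"ty": 46.5,"tz": 3,"rx": 0,"ry": 0,"rz": 0,"fingers": 0},{"tx": 0,"ty": 52.9,"tz": 5.3,"rx": 0,"ry": 0,"rz": 0,"fingers": 0},{"tx": 0,"ty": 58.9,"tz": 8,"rx": 0,"ry": 0,"rz": 0,"fingers": 0},{"tx": 0,"ty": 58.9,"tz": 8,"rx": 0,"ry": 0,"rz": 0,"fingers": 0},{"tx": 0,"ty": 58.9,"tz": 8,"rx": 0,"ry": 0,"rz": 0,"fingers": 0}]}}

```text
time_s: 23.02
tool_pos: [669.8, -21.7, 117.9]
orientation: [[1.0, 0.01, 0.0], [0.01, -1.0, 0.0], [0.0, -0.0, -1.0]]
force: [-0.4, 0.8, -0.2]
opening: 0.4
```

```bash
python3 - <<'E'
from h import *
s=r.sense(); print(s["time_s"],s["tool_pos"],s["force"],s["torque"])
im=r.grab_frame("scene"); cv2.imwrite("pics/m.png",cv2.resize(im[180:330,240:440],(800,600),interpolation=cv2.INTER_CUBIC)[:,:,::-1])
E
```

```text
23.025 [669.81362582 -21.72554927 117.87777059] [-0.38144706  0.83454253 -0.19873937] [ 0.00071858 -0.08068737 -0.02462599]
```

View pics/m.png

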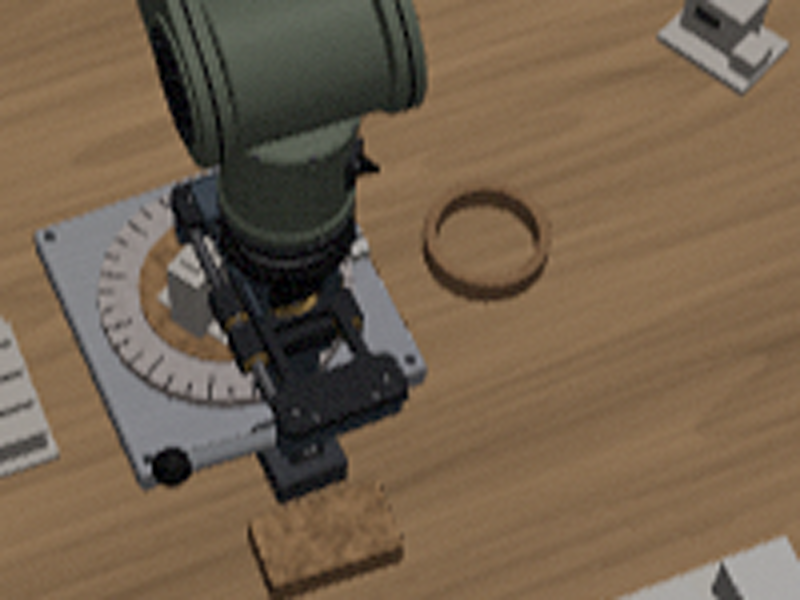

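Request:
{"name": "carry_out", "arguments": {"series": [{"tx": 0,"ty": 0,"tz": -15,"rx": 0,"ry": 0,"rz": 0,"fingers": 0},{"tx": 0,"ty": 0,"tz": -45,"rx": 0,"ry": 0,"rz": 0,"fingers": 0},{"tx": 0,"ty": 0,"tz": -80,"rx": 0,"ry": 0,"rz": 0,"fingers": 0},{"tx": 0,"ty": 15,"tz": -110,"rx": 0,"ry": 0,"rz": 0,"fingers": 0},{"tx": -20,"ty": 45,"tz": -120,"rx": 0,"ry": 0,"rz": 0,"fingers": 0},{"tx": -45,"ty": 80,"tz": -120,"rx": 0,"ry": 0,"rz": 0,"fingers": 0},{"tx": -75,"ty": 120,"tz": -120,"rx": 0,"ry": 0,"rz": 0,"fingers": 0},{"tx": -105,"ty": 160,"tz": -120,"rx": 0,"ry": 0,"rz": 0,"fingers": 0},{"tx": -135,"ty": 200,"tz": -120,"rx": 0,"ry": 0,"rz": 0,"fingers": 0},{"tx": -165,"ty": 240,"tz": -120,"rx": 0,"ry": 0,"rz": 0,"fingers": 0},{"tx": -195,"ty": 280,"tz": -120,"rx": 0,"ry": 0,"rz": 0,"fingers": 0},{"tx": -225,"ty": 320,"tz": -120,"rx": 0,"ry": 0,"rz": 0,"fingers": 0},{"tx": -255,"ty": 355,"tz": -120,"rx": 0,"ry": 0,"rz": 0,"fingers": 0},{"tx": -270,"ty": 375,"tz": -120,"rx": 0,"ry": 0,"rz": 0,"fingers": 0},{"tx": -270,"ty": 375,"tz": -120,"rx": 0,"ry": 0,"rz": 0,"fingers": 0}]}}

```text
time_s: 24.95
tool_pos: [403.0, -400.8, 239.1]
orientation: [[1.0, 0.008, 0.001], [0.008, -1.0, -0.001], [0.001, 0.001, -1.0]]
force: [0.4, 0.7, -0.2]
opening: 0.5
```

```bash
python3 - <<'E'
from h import *
s=r.sense(); print(s["time_s"],s["tool_pos"],s["force"])
look("n",(544,-11.3))
f=1.4
for n in("top","scene"):
    print(n,proj(n,[669+.0108*90*np.sin(f),-10-90*np.sin(f),50+90*np.cos(f)]))
for t in ["tumbler_mid","row_model_mid","sanding_block_mid","tape_roll_mid","house_model_mid","scale_rule_mid"]:
    o=r.outline_of(t,"top")
    if o: print(t,round(o[0]["score"],2),np.round(o[0]["box"],1),np.round(np.argwhere(o[0]["mask"]).mean(0)[::-1],1))
E
```

```text
24.95 [ 403.01374791 -400.82163642  239.07448361] [ 0.42915857  0.69040415 -0.19480552]
top {'c': array([543.98, -13.03]), 'score': np.float64(8.19), 'tick': np.float64(0.62), 'wedge': np.float64(30.5), 'idx': np.float64(90.54), 'reading': np.float64(59.91), 'raw': np.float64(60.04)}
scene {'c': array([544.03,  -9.41]), 'score': np.float64(9.19), 'tick': np.float64(0.61), 'wedge': np.float64(31.0), 'idx': np.float64(90.75), 'reading': np.float64(60.14), 'raw': np.float64(59.75)}
top [[375.77540825 199.46064306]]
scene [[281.73476532 296.54752372]]
tumbler_mid 0.58 [498.6 304.1 545.3 339.4] [522.5 321.8]
row_model_mid 0.85 [403.7 235.2 425.5 284.4] [413.5 258.4]
sanding_block_mid 0.96 [314.8 165.5 360.9 189. ] [338.9 177.1]
tape_roll_mid 0.93 [228.6 234.6 273.4 277.8] [251. 253.]
house_model_mid 0.67 [122.1 277.8 157.4 319.6] [140.2 300. ]
scale_rule_mid 0.71 [497.7 166.6 515.6 248.2] [503.9 206.2]
```

View pics/n_top.png

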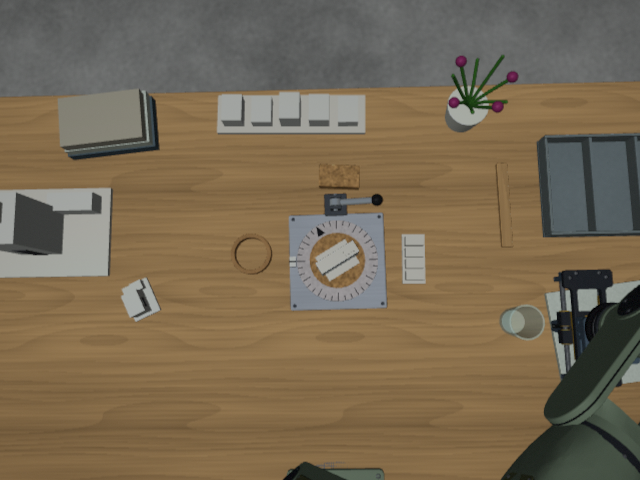

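View pics/n_wtop.png

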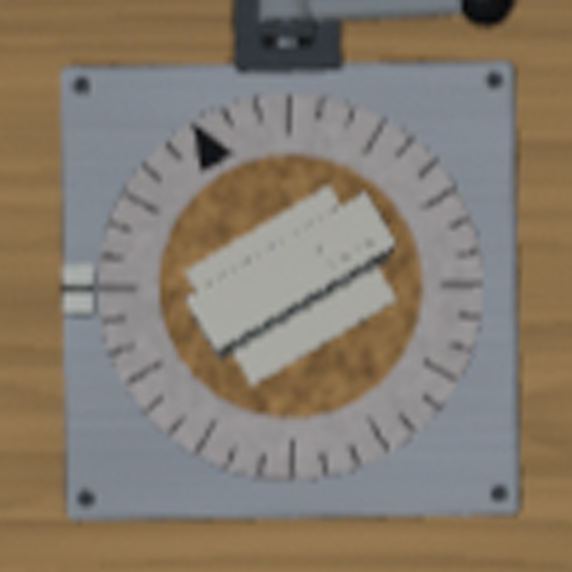

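View pics/n_scene.png

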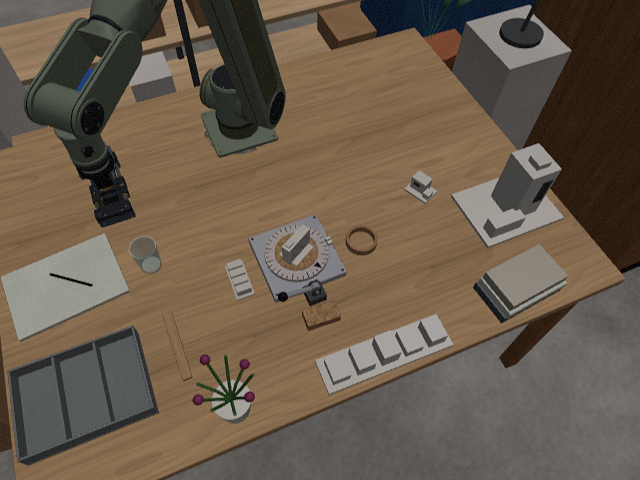

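The index line meets the 60° tick: the top camera gives 59.9° and the scene camera 60.1°. The ball is at (376,200) in the top view and (283,296) in the scene view, matching the positions predicted for fully closed. The loose things haven't moved, and the arm is clear of everything.

```bash
python3 -c "
from cell import r
print(r.close_job())"
```

```text
the job is handed in; nothing more can be done
None
```

The turntable reads 60° and the clamp lever is snapped fully closed. I handed the job in at about 25 s of the 72 s allowed.

- **Angle:** I turned the disc from about -79.6° in two grasps while the clamp was open. A mistyped row as I let go dragged it on to about 70°. I saw this in the check and turned it back with a third grasp before touching the lever. At the end the top camera gave 59.9° and the scene camera 60.1°.
- **Lever:** I pushed the ball along its arc past the high point and it snapped over. In both cameras it lies within about 2 pixels of the position predicted for fully closed.
- **Other things:** All six loose things are within about 1 pixel of where they started, and the robot is touching nothing.
- **Disagreement:** The two cameras place the disc centre about 3.6 mm apart in y, roughly what their 2 mm calibration error allows. I used the average, and the contact forces I read stayed below about 10 N.

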